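# Load the reference block into the quick-clamp holder of the hardness tester

### The arm

A 7-joint arm with a two-finger parallel gripper is mounted at the origin on the work surface. World frame = base frame: x ahead of the robot, y to its left, z up, the work surface at z = 0. Lengths are in m, angles in rad, forces in N, time in s.
With the tool pointing down it reaches from about 0.4 to 0.9 m from the base axis. Payload 5.5 kg.
Tool frame: the origin (TCP) lies between the finger pads; the fingertips stand 11 mm ahead of it and the grasp point (between the pads) lies 8 mm behind it; z points along the fingers, x is the direction in which the jaws open and shut, and the axes are right-handed (so a half turn about z gives the same grasp; the last joint's range is limited). The gripper opens to 92 mm and grips with 3 to 60 N. Pads are 19 mm wide; open, the fingers measure 130 mm over their backs; the gripper's body (75 mm by 190 mm) begins 47 mm behind the grasp point.
Start: joints at [1.438, 0.501, -0.427, 1.55, 0.221, 1.138, -0.21], TCP at [0.251, -0.6, 0.238] pointing down, gripper open.
Joint ranges: [-2.88, 2.88], [-0.31, 2.03], [-1.54, 1.56], [0.2, 2.42], [-1.41, 4.55], [0.19, 2.02], [-2.57, 2.57]. Speed limits (rad/s): [2.57, 2.57, 3.14, 3.14, 3.14, 3.14, 3.14].

### API

Orientations are given as a rotation vector (axis times angle).
In Python, from station import sense, get_image, sign_off gives the robot as it stands.
- The arm moves only by the tool step_arm, never from a script. Its argument "moves" is a list of rows, each a list of 7 numbers: the turn, a rotation vector about the tool's x, y, z in units of 6 degrees (1.0 is 6 degrees), then the shift along the tool's x, y, z in units of 60 mm (1.0 is 60 mm), then the opening, from 0 (shut) to 1 (fully open). A call has 1 to 5 rows; each row is the pose to reach, as a shift and turn from the pose commanded when the call began, along the tool's axes at that moment; what a row does not reach only later rows make up. A row lasts 1/8 s, in which the tool goes at most 62.5 mm and 10.7 degrees, less where a joint would pass 70% of its speed; a pose out of reach is approached as far as the arm can. A call with a gripper value outside its range is refused whole. The fingers move at their own pace and stop on an object; the grip force is fixed at half the most. Time passes only in rows, so rows that repeat a pose let the fingers close. It gives the time, the measured TCP pose, the force and the opening at its end, in the units of the state.
- sense(): the state, without advancing time (a new reading comes with each control period).
- get_image(name): name is "scene" or "top" or "wrist"; returns a dict with "pixels" (480x640x3 uint8, red, green, blue), "vertical_fov" (degrees; the focal length in pixels is half the picture's height over the tangent of half this angle, whatever the lens; pixels are square), "cx", "cy" (the principal point, pixels), "distortion" ([k1, k2, p1, p2, k3] as OpenCV has them; the pictures are not rectified), "R" (3x3) and "t" (3): a world point X has camera coordinates R X + t; the wrist camera has in their place "mount" (4x4, takes a point from camera to tool coordinates, whose origin is the TCP and whose axes are the tool frame's). Camera axes: x right, y down, z forward; pixel columns grow to the right and rows downward; lengths in m; the calibration is good to about 2 mm. A picture is of the moment at which its call begins: read the wrist's pose just before it. There is no depth.
- sign_off(): hands the job in, once; it reports no verdict.
The state is a dict: "time": time; "joints": joint angles; "qvel": joint speeds; "joint_efforts": joint torques, N m; "position": TCP position; "ee_rot": TCP orientation; "contact_force": force on the tool from outside, world axes, zero at the start; "ft_torque": the same for the moment, N m; "gripper_width": opening from 0.0 (shut) to 1.0 (fully open).
Only numpy, scipy, OpenCV 4.12 (cv2) and the standard library are available. Lean on these libraries where they do the work, as an engineer would, in place of code of your own. Each camera call takes 0.05 s, during which the arm holds its last target. There are 200 camera calls.

### The job

Take the bar-shaped reference block from the bench and load it, flat and test face up, into the quick-clamp holder: press the sprung platen down with it, slide it in under the top plate until its end rests on the depth stop, then let go so that the spring clamps it up against the plate. Feel for the stop and do not force anything: never press the block on the platen, the plate or the stop with more than 20 N. Leave the other things on the bench where they are.

Things in the scene. Friction and masses are not known exactly. Their poses are not given: they have to be found in the camera images.
- block: The bar-shaped hardness reference block, bright steel, 90 x 32 x 16 mm (x, y, z), about 0.36 kg; the longest of the three steel blocks on the bench. It lies flat on the bench, test face up. Origin: centre of its underside; x along its length, z up. Both ends are alike: either may go in first.
- holder: Quick-clamp holder, fixed to the bench: grey base plate 190 x 100 mm, x -105 to 85 mm, its top 12 mm above the bench; on it a steel top plate on two aluminium cheeks and, on the centre line, a long sprung platen. Origin: on the bench, on the centre line, right below the front edge of the top plate. x points into the pocket (the way the block goes in), z up.
- top_plate: Steel top plate of the holder, 70 x 68 x 8 mm, and its cheeks. Origin: underside of its front edge, 51 mm above the bench, on the centre line; axes as the holder's. From x = 8 mm on the cheeks leave a slot 35 mm wide; before it guides flare to 26 mm either side at x = -3 mm. Under the plate a rigid depth stop, its flat face square to x, stands anywhere from x = 20 to 52 mm, unseen, unmeasured.
- platen (a joint): Sprung platen of the holder, a steel bar 26 mm wide, x -97 to 59 mm, on the centre line. Value: m pressed down, 0 at rest (top 38 mm above the bench) to 0.007 (bottoms hard). It stays level; slow press: 6 N to start, 1 N more per mm. It must be over 3 mm down (9 N) for the block to pass under the plate; the clamped block holds it at 3 mm. Friction of block on platen and plate about 0.6.
- round_block: Bystander: round steel reference block, 60 mm diameter, 12 mm high. Origin: centre of its underside.
- square_block: Bystander: square steel reference block, 42 x 42 x 12 mm. Origin: centre of its underside.
- mount_a: Bystander: black resin specimen mount, a puck 30 mm across and 20 mm high, between the steel blocks and the holder. Origin: centre of its underside.
- mount_b: Bystander: black resin specimen mount, a puck 30 mm across and 20 mm high, near the robot. Origin: centre of its underside.
- loupe: Bystander: black magnifier, 38 mm across and 40 mm high. Origin: centre of its underside.
- screwdriver: Bystander: screwdriver, 150 mm long, lying on the bench. Origin: near its middle.
- jar: Bystander: white plastic jar, 60 mm across and 75 mm high. Origin: centre of its underside.
Mind the look-alikes: they are no part of the job. What is shaped like the block but red or yellow is not meant.

How it is judged:
At the end, for the whole second after the job is handed in: The block lies level (within 0.05 rad) under the top plate, in line with the holder (within 0.06 rad), its end no more than 1.8 mm from the face of the depth stop, its test face up against the underside of the plate (within 1.2 mm) with the platen held 2 to 4.2 mm down, at rest and let go (distance between block and stop below 0.0468 m and z of block in the frame of holder between 0.0338 and 0.0362 m and value of joint platen between 0.002 and 0.0042 m and angle between the x axis of block and the x axis of holder, either way round below 0.06 rad and angle between block's own z axis and vertical below 0.05 rad and linear speed of block below 0.01 m/s); the robot touches nothing.
It fails at once if the block is pressed against the depth stop with more than 20 N (contact force between block and stop above 20 N).
It fails at once if the block is pressed against the top plate or its cheeks with more than 20 N (contact force between block and top_plate above 20 N).
It fails at once if the block is pressed on the platen with more than 20 N (contact force between block and platen above 20 N).
It fails at once if another thing on the bench is moved by more than 15 mm (distance of any of round_block, square_block, mount_a, mount_b, loupe, screwdriver, jar from where it was at the start of the episode above 0.015 m).
It also fails if it takes over 56 s, if anything falls off the work surface, if the arm or the gripper's body presses on something with over 40 N, if the wrist force passes 120 N, or if a joint passes its speed limit or range.

## Working session

There is one attempt and no reset: what is moved stays moved. The work goes in short steps, Python scripts to look and compute and a tool call to move; the robot and the scene stay as the last step left them, time stands still between calls to the robot, and variables do not carry over. Pictures are saved under pics/ and viewed, about 8 in all and at most 12, crops included, and the job is handed in when it is done.

Besides the shell and the picture viewer there is one more tool, called after ">>>" by a JSON object that holds its "name" and its "arguments". step_arm: Moves the arm, as the interface text tells. Its arguments: {"type":"object","properties":{"moves":{"type":"array","items":{"type":"array","items":{"type":"number"}}}},"required":["moves"]}

```bash
mkdir -p pics; ls; python3 - <<'E'
from station import sense,get_image
import cv2,numpy as np
s=sense();print({k:np.round(v,4).tolist() for k,v in s.items()})
for n in("top","scene"):
    d=get_image(n);cv2.imwrite(f"pics/{n}0.png",d["pixels"][:,:,::-1])
    print(n,{k:np.round(v,4).tolist() for k,v in d.items() if k!="pixels"})
d=get_image("wrist");print(np.round(d["mount"],4).tolist(),d["vertical_fov"],d["cx"],d["cy"],d["distortion"])
E
```

```text
pics
{'time': 0.0, 'joints': [1.4382, 0.5019, -0.4268, 1.5515, 0.2208, 1.1383, -0.2103], 'qvel': [-0.0016, 0.0004, -0.0019, 0.0011, -0.0001, -0.0019, 0.0004], 'joint_efforts': [0.0002, -56.6591, -5.8166, -27.9114, -0.0687, 0.0307, 0.0001], 'position': [0.2503, -0.5991, 0.2367], 'ee_rot': [-2.614, 1.7406, 0.0026], 'contact_force': [0.2887, 0.6395, -0.6783], 'ft_torque': [0.0144, -0.0391, -0.0019], 'gripper_width': 1.0011}
top {'vertical_fov': 42.3631, 'cx': 319.4393, 'cy': 253.827, 'distortion': [-0.008, 0.0, 0.0, 0.0, 0.0], 'R': [[0.018, -0.9998, -0.0101], [-0.9824, -0.0158, -0.1863], [0.1861, 0.0133, -0.9824]], 't': [-0.0101, 0.5684, 1.4493]}
scene {'vertical_fov': 53.9632, 'cx': 313.029, 'cy': 237.4108, 'distortion': [-0.0022, 0.0, 0.0, 0.0, 0.0], 'R': [[-0.8193, 0.5732, 0.0098], [0.3986, 0.5819, -0.7089], [-0.4121, -0.5769, -0.7053]], 't': [0.4888, -0.1761, 1.2543]}
[[1.0, -0.0005, -0.0012, -0.0008], [0.0008, 0.9621, 0.2727, -0.0736], [0.001, -0.2727, 0.9621, -0.1479], [0.0, 0.0, 0.0, 1.0]] 67.7590826250194 321.23986331428904 241.1668703480135 [-0.04342524  0.          0.          0.          0.        ]
```

View pics/top0.png

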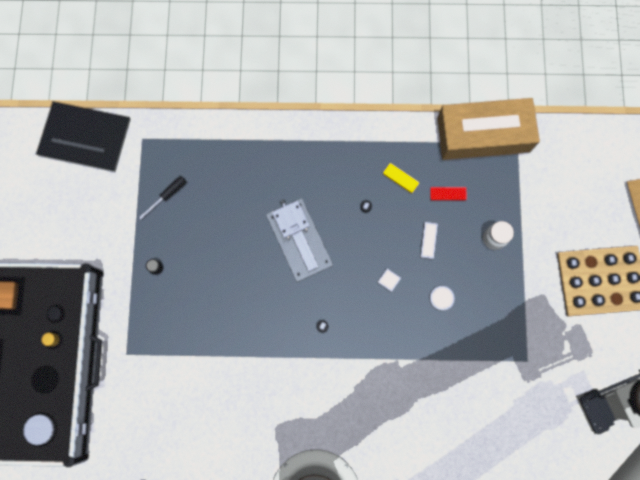

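View pics/scene0.png

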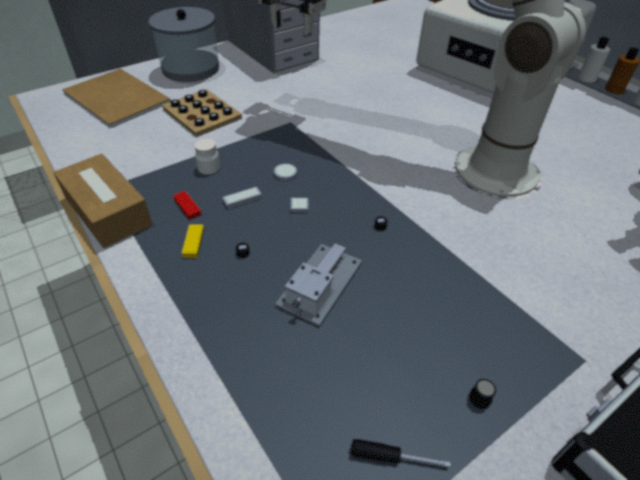

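Top view: the block candidates are the white bar (429,240), the red bar (448,194), the yellow bar (402,178), the square block (389,280), the round block (442,298) and the carton label (490,123). I choose the bright steel bar at (429,240). The holder's plate is at (291,219), and the platen runs out toward (312,268).

```bash
cat > h.py <<'E'
import numpy as np,cv2
from station import sense,get_image
from scipy.spatial.transform import Rotation as Ro
def shot(n,f=None):
    s=sense();d=get_image(n)
    if n=="wrist":
        Rt=Ro.from_rotvec(s["ee_rot"]).as_matrix();M=np.array(d["mount"])
        A=Rt@M[:3,:3];c=Rt@M[:3,3]+s["position"]
    else:
        A=np.array(d["R"]).T;c=-A@np.array(d["t"])
    fl=240/np.tan(np.radians(d["vertical_fov"])/2)
    K=np.array([[fl,0,d["cx"]],[0,fl,d["cy"]],[0,0,1]])
    if f: cv2.imwrite("pics/"+f,d["pixels"][:,:,::-1])
    return dict(px=d["pixels"],A=A,c=c,K=K,D=np.array(d["distortion"],float))
def onplane(v,uv,z):
    p=cv2.undistortPoints(np.float64(uv).reshape(-1,1,2),v["K"],v["D"]).reshape(-1,2)
    r=np.c_[p,np.ones(len(p))]@v["A"].T
    return v["c"]+r*((z-v["c"][2])/r[:,2])[:,None]
def proj(v,X):
    R=v["A"].T;return cv2.projectPoints(np.float64(X).reshape(-1,3),cv2.Rodrigues(R)[0],-R@v["c"],v["K"],v["D"])[0].reshape(-1,2)
def steer(goal,zrot_deg):
    """moves (tool axes, units) from present pose to tool-down pose; jaw axis x at zrot_deg in the world"""
    s=sense();Rt=Ro.from_rotvec(s["ee_rot"]);a=np.radians(zrot_deg)
    x=np.array([np.cos(a),np.sin(a),0]);z=np.array([0,0,-1.]);G=Ro.from_matrix(np.c_[x,np.cross(z,x),z])
    return np.round((Rt.inv()*G).as_rotvec(degrees=True)/6,3),np.round(Rt.inv().apply(np.array(goal)-s["position"])/.06,3)
E
python3 - <<'E'
from h import *
v=shot("top")
g=v["px"].astype(int)
m=((g.min(2)>190)).astype(np.uint8)
for c in cv2.findContours(m[140:355,130:525].copy(),cv2.RETR_EXTERNAL,cv2.CHAIN_APPROX_NONE)[0]:
    if cv2.contourArea(c)<60: continue
    c=c+[130,140]; w=onplane(v,c,0.016)[:,:2]
    r=cv2.minAreaRect(w.astype(np.float32)*1000); print(np.round(cv2.boxPoints(cv2.minAreaRect(c)).mean(0)),np.round(r[0]),np.round(r[1]),round(r[2],1))
print("base corners z12",onplane(v,[[268,211],[301,199],[331,264],[299,279]],.012).round(3)[:,:2].tolist())
print("platen end z38",onplane(v,[[312,270]],.038).round(3))
print("mounts",onplane(v,[[366,206],[322,326]],.02).round(3).tolist())
im=cv2.resize(g[180:320,250:480].astype(np.uint8)[:,:,::-1],None,fx=3.4,fy=3.4,interpolation=cv2.INTER_CUBIC);cv2.imwrite("pics/crop1.png",im)
E
```

```text
[442. 298.] [ 472. -302.] [52. 54.] 0.9
[389. 280.] [ 513. -173.] [39. 38.] 56.5
[305. 251.] [583.  36.] [92. 22.] 25.8
[429. 240.] [ 616. -273.] [29. 85.] 82.3
[502. 232.] [ 638. -455.] [50. 54.] 88.1
[290. 219.] [665.  75.] [64. 63.] 26.0
[522. 214.] [ 689. -506.] [ 13. 311.] 87.5
[136. 214.] [676. 479.] [383.  29.] 0.8
base corners z12 [[0.684, 0.132], [0.717, 0.049], [0.551, -0.029], [0.512, 0.05]]
platen end z38 [[0.531 0.017 0.038]]
mounts [[0.699, -0.115, 0.02], [0.397, -0.009, 0.02]]
```

View pics/crop1.png

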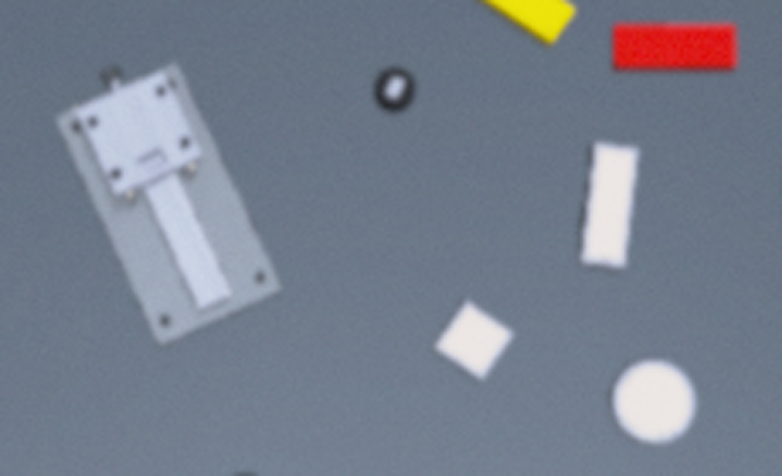

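Crop: the bright bar is at crop (610,205), clearly elongated (about 85 x 29 mm) and neither red nor yellow, so it is the block. The holder's plate front edge is near crop (155,175), with the platen running to (212,300). Next I move over the block.

```bash
python3 -c "
from h import *
print(steer([.592,-.27,.18],-97))"
```

```text
(array([2.000e-03, 1.100e-02, 4.946e+00]), array([-2.869, -7.369,  0.955]))
```

>>> {"name": "step_arm", "arguments": {"moves": [[0,0,0.5,-0.34,-0.88,0.1,1],[0,0,1,-0.68,-1.76,0.2,1],[0,0,1.5,-1.02,-2.64,0.3,1],[0,0,2,-1.36,-3.52,0.4,1],[0,0,2.5,-1.7,-4.4,0.5,1]]}}

```text
time: 0.82
position: [0.4559, -0.4026, 0.2075]
ee_rot: [2.363, -2.07, 0.0]
contact_force: [0.0, -1.0, 0.1]
gripper_width: 1.004
```

```bash
python3 -c "
from h import *
print(steer([.592,-.27,.18],-97))"
```

```text
(array([-0.000e+00, -1.000e-03,  2.427e+00]), array([-1.892, -2.539,  0.458]))
```

>>> {"name": "step_arm", "arguments": {"moves": [[0,0,0.8,-0.63,-0.85,0.15,1],[0,0,1.6,-1.26,-1.7,0.3,1],[0,0,2.4,-1.89,-2.54,0.46,1],[0,0,2.43,-1.89,-2.54,0.46,1],[0,0,2.43,-1.89,-2.54,0.46,1]]}}

```text
time: 1.45
position: [0.5907, -0.2705, 0.1796]
ee_rot: [2.086, -2.348, -0.001]
contact_force: [0.2, -0.1, -0.8]
gripper_width: 1.001
```

```bash
cat > blk.py <<'E'
from h import *
import sys
v=shot("wrist",sys.argv[1]); s=sense(); print(s["position"].round(4) if hasattr(s["position"],"round") else s["position"])
g=v["px"].astype(int); m=(g.min(2)>170).astype(np.uint8)
for c in cv2.findContours(m,cv2.RETR_EXTERNAL,cv2.CHAIN_APPROX_NONE)[0]:
    if cv2.contourArea(c)<1500: continue
    w=onplane(v,c,0.016)[:,:2]; r=cv2.minAreaRect(w.astype(np.float32)*1000); print(np.round(c.reshape(-1,2).mean(0)),np.round(r[0],1),np.round(r[1],1),round(r[2],1))
E
python3 blk.py w1.png
```

```text
[ 0.5899 -0.2723  0.1798]
[322. 196.] [ 614.4 -272.6] [30.9 89.2] 82.4
[597. 149.] [ 618.6 -500.2] [257.3 113.9] 6.0
```

View pics/w1.png

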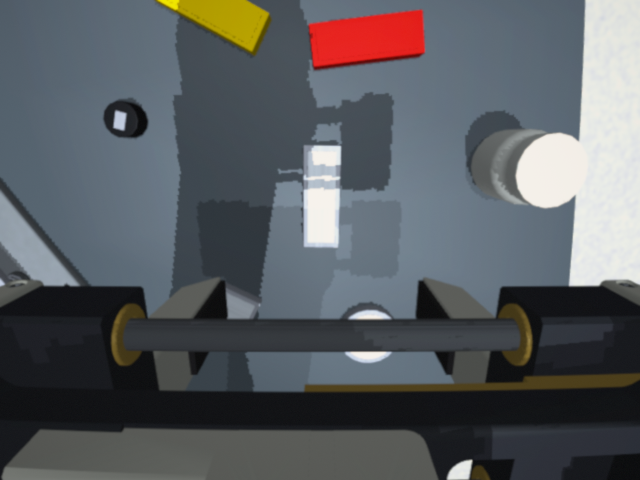

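Wrist view: the bright bar spans (305–340, 147–247). Red is at (367,38), yellow at (213,18), and the path for the fingers is clear. Descending to grip 24 mm behind the block's centre.

```bash
python3 -c "
from h import *
print(steer([.5906,-.2694,.014],-97.6))"
```

```text
(array([ 0.01 , -0.008,  0.111]), array([-0.051, -0.008,  2.763]))
```

>>> {"name": "step_arm", "arguments": {"moves": [[0,0,0.1,-0.04,0,0.8,1],[0,0,0.1,-0.04,0,1.6,1],[0,0,0.1,-0.04,0,2.3,1],[0,0,0.1,-0.04,0,2.6,1],[0,0,0.1,-0.04,0,2.76,1]]}}

```text
time: 2.12
position: [0.5904, -0.2703, 0.0143]
ee_rot: [2.069, -2.364, 0.0]
contact_force: [0.5, 0.0, 0.6]
gripper_width: 1.001
```

>>> {"name": "step_arm", "arguments": {"moves": [[0,0,0,0,0,0,0.2],[0,0,0,0,0,0,0.2],[0,0,0,0,0,0,0.2],[0,0,0,0,0,0,0.2],[0,0,0,0,0,0,0.2]]}}

```text
time: 2.75
position: [0.5912, -0.2688, 0.0149]
ee_rot: [-2.071, 2.362, -0.001]
contact_force: [0.2, 0.4, -0.1]
gripper_width: 0.505
```

>>> {"name": "step_arm", "arguments": {"moves": [[0,0,0,0,0,0,0.2],[0,0,0,0,0,0,0.2],[0,0,0,0,0,0,0.2]]}}

```text
time: 3.12
position: [0.591, -0.2689, 0.0145]
ee_rot: [2.071, -2.362, 0.0]
contact_force: [-0.2, -0.0, 0.4]
gripper_width: 0.346
```

Gripped: the width reads 31.8 mm. Lifting, then moving to view the holder.

>>> {"name": "step_arm", "arguments": {"moves": [[0,0,0,0,0,-0.6,0.1],[0,0,0,0,0,-1.4,0.1],[0,0,0,0,0,-2.3,0.1],[0,0,0,0,0,-3.2,0.1],[0,0,0,0,0,-3.6,0.1]]}}

```text
time: 3.75
position: [0.5923, -0.2687, 0.2339]
ee_rot: [-2.07, 2.36, -0.006]
contact_force: [0.3, -0.6, -4.4]
gripper_width: 0.347
```

```bash
python3 -c "
from h import *
print(steer([.535,.011,.25],-64),sense()['contact_force'])"
```

```text
(array([-0.034, -0.02 , -5.581]), array([-4.497,  1.552, -0.279])) [ 0.32358044 -0.61153503 -4.39053146]
```

>>> {"name": "step_arm", "arguments": {"moves": [[0,0,-1.1,-0.8,0.28,-0.05,0.1],[0,0,-2.2,-1.6,0.55,-0.1,0.1],[0,0,-3.3,-2.5,0.86,-0.15,0.1],[0,0,-4.4,-3.4,1.17,-0.2,0.1],[0,0,-5.5,-4.3,1.48,-0.28,0.1]]}}

```text
time: 4.38
position: [0.5353, 0.0005, 0.2467]
ee_rot: [2.66, -1.671, -0.002]
contact_force: [1.5, 0.5, -3.3]
gripper_width: 0.344
```

>>> {"name": "step_arm", "arguments": {"moves": [[0,0,0,-0.18,0.09,0,0.1],[0,0,0,-0.18,0.09,0,0.1],[0,0,0,-0.18,0.09,0,0.1]]}}

```text
time: 4.75
position: [0.5274, 0.0041, 0.2469]
ee_rot: [2.654, -1.68, 0.0]
contact_force: [0.2, -0.4, -3.5]
gripper_width: 0.345
```

```bash
python3 -c "
from h import *
print(steer([.535,.011,.25],-64),sense()['contact_force'])
shot('wrist','w2.png')"
```

```text
(array([ 0.007, -0.005, -0.112]), array([-0.049, -0.164, -0.051])) [ 0.16607869 -0.36866611 -3.52325895]
```

View pics/w2.png

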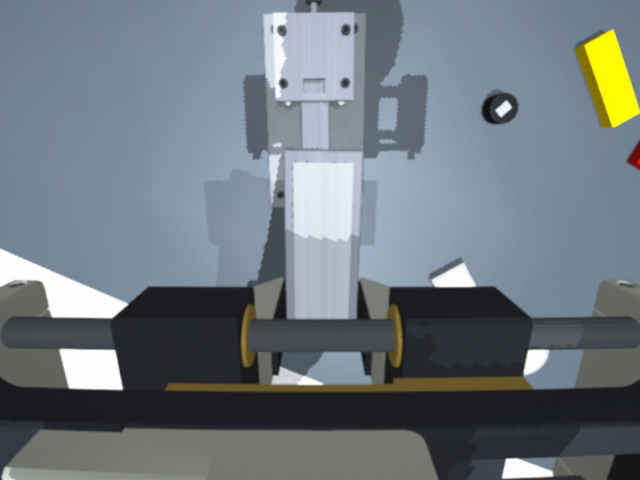

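Wrist view 2: the plate spans about (275–355, 14–101), with the platen at (315,125) and the held block's front end at (285–362,150). I'll enlarge this for edge measurements.

```bash
python3 -c "
import cv2
i=cv2.imread('pics/w2.png')[0:170,230:400];i=cv2.resize(i,None,fx=3.5,fy=3.5,interpolation=cv2.INTER_CUBIC);cv2.imwrite('pics/w2c.png',i)"
```

```text
(no output)
```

View pics/w2c.png

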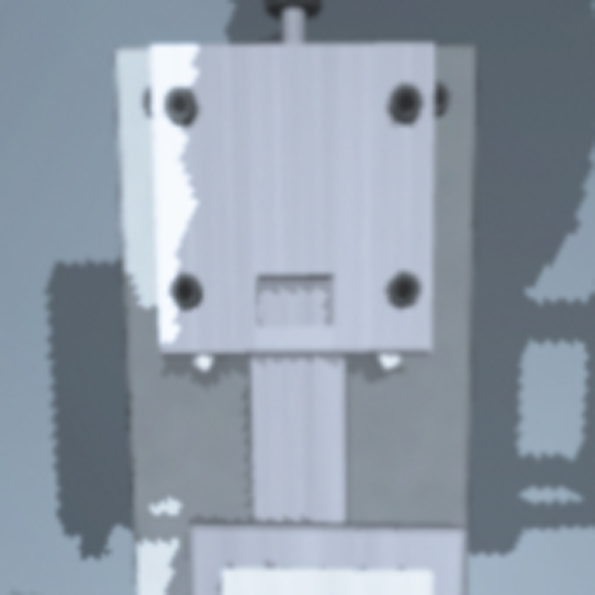

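```bash
cat > fit.py <<'E'
from h import *
s=sense();v=shot("wrist")
q=lambda a:(np.array(a,float)+.5)/3.5-.5+[230,0]
P=onplane(v,q([[161,353],[433,351],[434,43],[150,45]]),.059)[:,:2]*1000
print(P.round(1).tolist(),[round(float(np.linalg.norm(P[i]-P[i-1])),1) for i in range(4)])
d=((P[2]+P[3])-(P[0]+P[1]))/2; n=P[0]-P[1]
print("axis from sides",np.degrees(np.arctan2(d[1],d[0])),"from front/back",np.degrees(np.arctan2(n[1],n[0]))-90,np.degrees(np.arctan2(*(P[3]-P[2])[::-1]))-90,"origin",(P[0]+P[1])/2,"ctr",P.mean(0))
L=onplane(v,q([[250,370],[345,370],[254,520],[346,520]]),.038)[:,:2]*1000
print("platen mid",(L[:2].mean(0)).round(1),(L[2:].mean(0)).round(1),np.linalg.norm(L[1]-L[0]),np.linalg.norm(L[3]-L[2]))
z=s["position"][2]+.0015;B=onplane(v,q([[191,526],[465,526]]),z)*1000
Rt=Ro.from_rotvec(s["ee_rot"]).as_matrix()
print("pos",np.array(s["position"])*1000,"block front corners in tool",((B/1000-s["position"])@Rt*1000).round(1).tolist(),np.linalg.norm(B[0]-B[1]))
y=Rt[:,1];print("tool -y yaw",np.degrees(np.arctan2(-y[1],-y[0])))
E
python3 fit.py
```

```text
[[607.1, 87.5], [636.9, 25.6], [700.0, 56.7], [670.6, 118.2]] [70.4, 68.7, 70.3, 68.2]
axis from sides 25.998592379094884 from front/back 25.62270411808268 25.547869628911016 origin [622.00215453  56.55645835] ctr [653.62807456  71.9804884 ]
platen mid [619.6  55.7] [584.2  38.4] 25.577636864698416 25.47860857784468
pos [527.48218612   4.0988875  246.95953852] block front corners in tool [[-15.7, -69.9, -1.5], [15.5, -69.9, -1.5]] 31.179509221568278
tool -y yaw 25.30873333395601
```

```bash
python3 -c "
from h import *
print(steer([.550,.0217,.07],-64.2))"
```

```text
(array([ 0.004, -0.001, -0.081]), array([-0.103, -0.464,  2.949]))
```

>>> {"name": "step_arm", "arguments": {"moves": [[0,0,-0.08,-0.1,-0.46,0.7,0.1],[0,0,-0.08,-0.1,-0.46,1.5,0.1],[0,0,-0.08,-0.1,-0.46,2.3,0.1],[0,0,-0.08,-0.1,-0.46,2.8,0.1],[0,0,-0.08,-0.1,-0.46,2.95,0.1]]}}

```text
time: 5.48
position: [0.5482, 0.0221, 0.0679]
ee_rot: [2.66, -1.667, -0.006]
contact_force: [-0.1, 0.1, -3.1]
gripper_width: 0.345
```

>>> {"name": "step_arm", "arguments": {"moves": [[0,0,0,0,0,0,0.1],[0,0,0,0,0,0,0.1]]}}

```text
time: 5.72
position: [0.551, 0.0233, 0.0718]
ee_rot: [-2.662, 1.665, -0.004]
contact_force: [0.6, -0.6, -3.2]
gripper_width: 0.344
```

```bash
python3 -c "
from h import *
print(steer([.550,.0217,.07],-64.2),sense()['contact_force'],sense()['position'])
v=shot('wrist');i=v['px'][:,:,::-1][0:280,200:440];cv2.imwrite('pics/w3.png',cv2.resize(i,None,fx=2.1,fy=2.1,interpolation=cv2.INTER_CUBIC))"
```

```text
(array([-0.025, -0.012,  0.025]), array([0.017, 0.027, 0.03 ])) [ 0.56328797 -0.55495245 -3.16134859] [0.55100059 0.02332589 0.07182766]
```

View pics/w3.png

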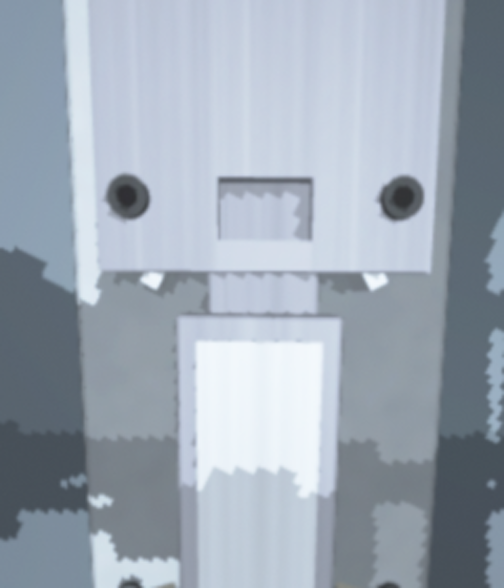

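View 3 crop: the plate's front edge runs (99,272)–(431,271), the block's front end (178,317)–(341,317), and the platen shows at cols 209–318. I'll compute the lateral offset.

```bash
cat > fit2.py <<'E'
from h import *
s=sense();v=shot("wrist");Rt=Ro.from_rotvec(s["ee_rot"]).as_matrix()
q=lambda a:(np.array(a,float)+.5)/2.1-.5+[200,0]
T=lambda a,z:((onplane(v,q(a),z)-s["position"])@Rt*1000).round(2)
for n,a,z in(("plate",[[99,272],[431,271],[444,5],[91,5]],.059),("platen",[[210.5,295],[318,295]],.038),("block",[[178.5,317],[341,317]],s["position"][2]+.0015)):
    p=T(a,z);print(n,p.tolist(),"mid",p[:2].mean(0))
E
python3 fit2.py
```

```text
plate [[-33.1, -78.31, 13.07], [35.31, -78.48, 13.17], [35.25, -127.76, 13.3], [-32.29, -127.74, 13.21]] mid [  1.105 -78.395  13.12 ]
platen [[-11.42, -73.62, 34.09], [13.76, -73.61, 34.13]] mid [  1.17  -73.615  34.11 ]
block [[-15.49, -69.59, -1.33], [15.39, -69.57, -1.29]] mid [-5.000e-02 -6.958e+01 -1.310e+00]
```

>>> {"name": "step_arm", "arguments": {"moves": [[0,0,0.04,0.018,0,0.1,0.1],[0,0,0.04,0.018,0,0.2,0.1],[0,0,0.04,0.018,0,0.25,0.1],[0,0,0.04,0.018,0,0.25,0.1],[0,0,0.04,0.018,0,0.25,0.1]]}}

```text
time: 6.45
position: [0.5501, 0.0226, 0.0553]
ee_rot: [-2.66, 1.671, 0.0]
contact_force: [-0.1, -0.2, -3.6]
gripper_width: 0.345
```

>>> {"name": "step_arm", "arguments": {"moves": [[0,0,0,0,0,0.01,0.1],[0,0,0,0,0,0.02,0.1],[0,0,0,0,0,0.02,0.1]]}}

```text
time: 6.82
position: [0.55, 0.0224, 0.0541]
ee_rot: [2.66, -1.671, 0.0]
contact_force: [-1.2, 0.1, -3.0]
gripper_width: 0.35
```

>>> {"name": "step_arm", "arguments": {"moves": [[0,0,0,0,0,0.01,0.1],[0,0,0,0,0,0.02,0.1],[0,0,0,0,0,0.02,0.1]]}}

```text
time: 7.2
position: [0.55, 0.0224, 0.0529]
ee_rot: [2.66, -1.671, -0.0]
contact_force: [-0.3, -1.0, -2.8]
gripper_width: 0.345
```

>>> {"name": "step_arm", "arguments": {"moves": [[0,0,0,0,0,0.017,0.1],[0,0,0,0,0,0.017,0.1],[0,0,0,0,0,0.017,0.1]]}}

```text
time: 7.58
position: [0.55, 0.0224, 0.0523]
ee_rot: [2.66, -1.671, 0.0]
contact_force: [-2.9, 0.2, 3.4]
gripper_width: 0.341
```

>>> {"name": "step_arm", "arguments": {"moves": [[0,0,0,0,0,0.017,0.1],[0,0,0,0,0,0.017,0.1],[0,0,0,0,0,0.017,0.1]]}}

```text
time: 7.95
position: [0.5501, 0.0224, 0.051]
ee_rot: [-2.66, 1.671, -0.0]
contact_force: [-1.2, -0.5, 2.8]
gripper_width: 0.343
```

>>> {"name": "step_arm", "arguments": {"moves": [[0,0,0,0,0,0.017,0.1],[0,0,0,0,0,0.017,0.1],[0,0,0,0,0,0.017,0.1]]}}

```text
time: 8.32
position: [0.5501, 0.0224, 0.05]
ee_rot: [-2.66, 1.671, -0.0]
contact_force: [-2.3, -1.2, 5.1]
gripper_width: 0.343
```

>>> {"name": "step_arm", "arguments": {"moves": [[0,0,0,0,0,0.01,0.1],[0,0,0,0,0,0.02,0.1],[0,0,0,0,0,0.03,0.1],[0,0,0,0,0,0.038,0.1],[0,0,0,0,0,0.038,0.1]]}}

```text
time: 8.95
position: [0.5501, 0.0224, 0.0479]
ee_rot: [2.66, -1.671, 0.0]
contact_force: [-3.5, -1.2, 6.9]
gripper_width: 0.344
```

```bash
python3 -c "
from h import *
for i in range(4):
    s=sense();get_image('top');print(np.round(s['position'],4),np.round(s['contact_force'],1),np.round(s['ft_torque'],2))"
```

```text
[0.5501 0.0224 0.0479] [-3.5 -1.2  6.9] [-0.13  0.77 -0.05]
[0.5501 0.0224 0.0479] [-3.7 -0.4  6.3] [-0.19  0.77  0.01]
[0.5501 0.0224 0.0479] [-3.9 -0.2  7.7] [-0.13  0.72  0.02]
[0.5501 0.0225 0.0479] [-3.6  0.   6.8] [-0.16  0.77  0.01]
```

>>> {"name": "step_arm", "arguments": {"moves": [[0,0,0,0,-0.025,0,0.1],[0,0,0,0,-0.05,0,0.1],[0,0,0,0,-0.075,0,0.1],[0,0,0,0,-0.1,0,0.1],[0,0,0,0,-0.125,0,0.1]]}}

```text
time: 9.78
position: [0.555, 0.0244, 0.0473]
ee_rot: [2.657, -1.67, -0.003]
contact_force: [-6.3, -2.4, 7.3]
gripper_width: 0.346
```

>>> {"name": "step_arm", "arguments": {"moves": [[0,0,0,0,-0.025,0,0.1],[0,0,0,0,-0.05,0,0.1],[0,0,0,0,-0.075,0,0.1],[0,0,0,0,-0.1,0,0.1],[0,0,0,0,-0.1,0,0.1]]}}

```text
time: 10.4
position: [0.5607, 0.027, 0.0473]
ee_rot: [2.657, -1.67, -0.002]
contact_force: [-6.7, -3.2, 7.8]
gripper_width: 0.348
```

>>> {"name": "step_arm", "arguments": {"moves": [[0,0,0,0,-0.025,0,0.1],[0,0,0,0,-0.05,0,0.1],[0,0,0,0,-0.075,0,0.1],[0,0,0,0,-0.1,0,0.1],[0,0,0,0,-0.1,0,0.1]]}}

```text
time: 11.02
position: [0.5662, 0.0296, 0.0474]
ee_rot: [2.657, -1.67, -0.002]
contact_force: [-6.1, -2.6, 7.5]
gripper_width: 0.342
```

>>> {"name": "step_arm", "arguments": {"moves": [[0,0,0,0,-0.025,0,0.1],[0,0,0,0,-0.05,0,0.1],[0,0,0,0,-0.075,0,0.1],[0,0,0,0,-0.1,0,0.1],[0,0,0,0,-0.1,0,0.1]]}}

```text
time: 11.65
position: [0.5716, 0.0322, 0.0474]
ee_rot: [2.657, -1.67, -0.002]
contact_force: [-6.5, -3.2, 7.6]
gripper_width: 0.344
```

```bash
cat > st.py <<'E'
from h import *
s=sense();u=np.array([np.cos(np.radians(25.8)),np.sin(np.radians(25.8))]);l=np.array([-u[1],u[0]])
p=s["position"];R=Ro.from_rotvec(s["ee_rot"]).as_matrix();f=s["contact_force"]
d=np.array(p[:2])-[.5501,.0224]
print("front x",round(-8.8+1000*d@u,2),"lat",round(1000*d@l,2),"z",round(p[2],4),"F along",round(f[:2]@u,1),"lat",round(f[:2]@l,1),"z",round(f[2],1),"yaw",round(np.degrees(np.arctan2(-R[1,1],-R[0,1])),2),"tilt",np.round(np.degrees(R[2,:2]),2),s["ft_torque"].round(2),s["time"])
E
python3 st.py
```

```text
front x 14.85 lat -0.53 z 0.0474 F along -7.2 lat -0.0 z 7.6 yaw 25.7 tilt [0.03 0.2 ] [-0.63  1.22 -0.06] 11.65
```

>>> {"name": "step_arm", "arguments": {"moves": [[0,0,0,0,-0.025,0,0.1],[0,0,0,0,-0.05,0,0.1],[0,0,0,0,-0.05,0,0.1]]}}

```text
time: 12.02
position: [0.5743, 0.0335, 0.0474]
ee_rot: [2.657, -1.67, -0.002]
contact_force: [-6.2, -2.6, 9.0]
gripper_width: 0.347
```

>>> {"name": "step_arm", "arguments": {"moves": [[0,0,0,0,-0.02,0,0.1],[0,0,0,0,-0.04,0,0.1],[0,0,0,0,-0.04,0,0.1]]}}

```text
time: 12.4
position: [0.5764, 0.0345, 0.0474]
ee_rot: [2.657, -1.67, -0.002]
contact_force: [-5.3, -3.6, 8.3]
gripper_width: 0.344
```

>>> {"name": "step_arm", "arguments": {"moves": [[0,0,0,0,-0.02,0,0.1],[0,0,0,0,-0.04,0,0.1],[0,0,0,0,-0.04,0,0.1]]}}

```text
time: 12.78
position: [0.5786, 0.0355, 0.0474]
ee_rot: [2.657, -1.67, -0.002]
contact_force: [-6.6, -2.4, 7.5]
gripper_width: 0.344
```

>>> {"name": "step_arm", "arguments": {"moves": [[0,0,0,0,-0.015,0,0.1],[0,0,0,0,-0.03,0,0.1],[0,0,0,0,-0.03,0,0.1]]}}

```text
time: 13.15
position: [0.5802, 0.0363, 0.0473]
ee_rot: [2.657, -1.67, -0.002]
contact_force: [-6.8, -2.7, 8.7]
gripper_width: 0.346
```

>>> {"name": "step_arm", "arguments": {"moves": [[0,0,0,0,-0.015,0,0.1],[0,0,0,0,-0.03,0,0.1],[0,0,0,0,-0.03,0,0.1]]}}

```text
time: 13.52
position: [0.5802, 0.0363, 0.047]
ee_rot: [2.654, -1.669, -0.005]
contact_force: [-9.5, -4.0, 10.5]
gripper_width: 0.351
```

>>> {"name": "step_arm", "arguments": {"moves": [[0,0,0,0,-0.01,0,0.1],[0,0,0,0,-0.015,0,0.1],[0,0,0,0,-0.015,0,0.1]]}}

```text
time: 13.9
position: [0.5802, 0.0363, 0.0468]
ee_rot: [2.653, -1.668, -0.007]
contact_force: [-11.9, -4.9, 9.9]
gripper_width: 0.347
```

```bash
python3 st.py
```

```text
front x 24.39 lat -0.57 z 0.0468 F along -12.9 lat 0.8 z 9.9 yaw 25.67 tilt [0.02 0.5 ] [-1.03  2.34  0.05] 13.9
```

>>> {"name": "step_arm", "arguments": {"moves": [[0,0,0,0,0,-0.01,0.1],[0,0,0,0,0,-0.02,0.1],[0,0,0,0,0,-0.02,0.1]]}}

```text
time: 14.28
position: [0.5802, 0.0363, 0.0474]
ee_rot: [2.653, -1.669, -0.007]
contact_force: [-10.0, -5.6, 5.6]
gripper_width: 0.346
```

>>> {"name": "step_arm", "arguments": {"moves": [[0,0,0,0,0.01,-0.01,0.1],[0,0,0,0,0.01,-0.01,0.1],[0,0,0,0,0.01,-0.01,0.1]]}}

```text
time: 14.65
position: [0.5802, 0.0363, 0.0481]
ee_rot: [2.654, -1.669, -0.006]
contact_force: [-7.8, -4.0, 5.0]
gripper_width: 0.348
```

```bash
python3 st.py
```

```text
front x 24.38 lat -0.58 z 0.0481 F along -8.8 lat -0.2 z 5.0 yaw 25.68 tilt [0.01 0.42] [-0.9   1.68  0.01] 14.65
```

>>> {"name": "step_arm", "arguments": {"moves": [[0,0,0,0,0,-0.01,0.1],[0,0,0,0,0,-0.01,0.1],[0,0,0,0,0,-0.01,0.1]]}}

```text
time: 15.02
position: [0.5802, 0.0363, 0.0486]
ee_rot: [2.654, -1.669, -0.006]
contact_force: [-7.9, -4.5, 4.7]
gripper_width: 0.347
```

>>> {"name": "step_arm", "arguments": {"moves": [[0,0,0,0,0,-0.01,0.1],[0,0,0,0,0,-0.01,0.1],[0,0,0,0,0,-0.01,0.1]]}}

```text
time: 15.4
position: [0.5802, 0.0363, 0.0492]
ee_rot: [2.654, -1.669, -0.006]
contact_force: [-7.4, -4.5, 3.8]
gripper_width: 0.349
```

```bash
python3 st.py
```

```text
front x 24.37 lat -0.57 z 0.0492 F along -8.6 lat -0.9 z 3.8 yaw 25.68 tilt [0.   0.42] [-0.85  1.54  0.05] 15.4
```

>>> {"name": "step_arm", "arguments": {"moves": [[0,0,0,0,0,-0.01,0.1],[0,0,0,0,0,-0.01,0.1],[0,0,0,0,0,-0.01,0.1]]}}

```text
time: 15.78
position: [0.5802, 0.0362, 0.0496]
ee_rot: [2.654, -1.669, -0.006]
contact_force: [-6.9, -3.9, 1.1]
gripper_width: 0.345
```

>>> {"name": "step_arm", "arguments": {"moves": [[0,0,0,0,0,-0.01,0.1],[0,0,0,0,0,-0.01,0.1],[0,0,0,0,0,-0.01,0.1]]}}

```text
time: 16.15
position: [0.5802, 0.0363, 0.0497]
ee_rot: [2.654, -1.669, -0.007]
contact_force: [-5.7, -3.4, -1.8]
gripper_width: 0.345
```

```bash
python3 st.py
```

```text
front x 24.37 lat -0.58 z 0.0497 F along -6.6 lat -0.5 z -1.8 yaw 25.67 tilt [-0.02  0.41] [-0.83  1.07 -0.  ] 16.15
```

The block is seated against the plate: z has stopped rising and Fz is falling. I'll let go now.

>>> {"name": "step_arm", "arguments": {"moves": [[0,0,0,0,0,0,0.6],[0,0,0,0,0,0,0.6],[0,0,0,0,0,0,0.6],[0,0,0,0,0,0,0.6],[0,0,0,0,0,0,0.6]]}}

```text
time: 16.77
position: [0.5837, 0.0387, 0.0519]
ee_rot: [-2.66, 1.67, -0.001]
contact_force: [0.6, 0.6, 0.1]
gripper_width: 0.598
```

```bash
python3 st.py
```

```text
front x 28.55 lat 0.07 z 0.0519 F along 0.8 lat 0.3 z 0.1 yaw 25.75 tilt [ 0.01 -0.03] [-0.01 -0.05 -0.01] 16.775
```

Released, with no residual force. I'll rise straight up, then back off to look.

>>> {"name": "step_arm", "arguments": {"moves": [[0,0,0,0,0,-0.3,0.6],[0,0,0,0,0,-0.7,0.6],[0,0,0,0.0,0.4,-1.3,0.6],[0,0,0,0,0.8,-1.9,0.6],[0,0,0,0,1.0,-2.3,0.6]]}}

```text
time: 17.4
position: [0.5292, 0.0121, 0.1926]
ee_rot: [-2.66, 1.671, -0.004]
contact_force: [-0.4, 0.0, 0.6]
gripper_width: 0.601
```

>>> {"name": "step_arm", "arguments": {"moves": [[0,0,0,0,0,0,0.6],[0,0,0,0,0,0,0.6]]}}

```text
time: 17.65
position: [0.5296, 0.0125, 0.1901]
ee_rot: [-2.66, 1.671, -0.001]
contact_force: [-0.5, 0.1, -0.4]
gripper_width: 0.601
```

```bash
python3 -c "
from h import *
print(sense()['position'],sense()['contact_force'])
v=shot('wrist','w4.png');i=v['px'][:,:,::-1][0:280,200:440];cv2.imwrite('pics/w4c.png',cv2.resize(i,None,fx=2.1,fy=2.1,interpolation=cv2.INTER_CUBIC))"
```

```text
[0.52964375 0.01253422 0.19008808] [-0.51382834  0.13532893 -0.44342598]
```

View pics/w4c.png

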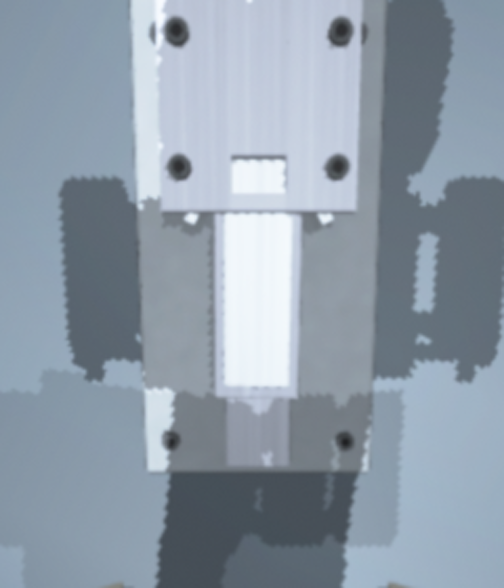

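View 4 crop: the block is under the plate with its bright test face visible through the window (258,175). Its rear end is at (215–297,397), the plate front at row 212. Measuring the insertion depth.

```bash
cat > fit3.py <<'E'
from h import *
s=sense();v=shot("wrist");Rt=Ro.from_rotvec(s["ee_rot"]).as_matrix()
q=lambda a:(np.array(a,float)+.5)/2.1-.5+[200,0]
T=lambda a,z:((onplane(v,q(a),z)-s["position"])@Rt*1000).round(2)
P=T([[163,212],[357,212],[362,5],[157.5,5]],.059);B=T([[214.5,397],[298,397],[301,216],[215.5,216]],.051)
print(P[:,:2].tolist(),B[:,:2].tolist())
print("insertion",90-(B[:2,1].mean()-P[:2,1].mean()),"lat",B[:2,0].mean()-P[:2,0].mean(),"width",B[1,0]-B[0,0])
a=lambda X:np.degrees(np.arctan2((X[2:,0]-X[1::-1,0]).mean(),-(X[2:,1]-X[1::-1,1]).mean()))
print("axis plate/block deg",a(P),a(B))
E
python3 fit3.py
```

```text
[[-33.22, -101.81], [34.53, -101.76], [34.26, -166.82], [-33.21, -166.88]] [[-16.59, -36.02], [15.24, -36.0], [15.44, -101.16], [-15.3, -101.19]]
insertion 24.22500000000001 lat -1.330000000000001 width 31.83
axis plate/block deg -0.1144769296132932 0.6550064634308518
```

```bash
python3 -c "
from station import *
print(sign_off())"
```

```text
the job is handed in; nothing more can be done
None
```

The block is loaded in the holder, clamped against the top plate at the depth stop, and the job is handed in. `sign_off()` gives no verdict. The robot's clock read about 18 s at my last look.

- **Loading:** I gripped the block 24 mm behind its centre and pressed the platen down about 4.5–5.5 mm. The highest platen load I read was about 14 N. I slid the block in until it stopped moving, and pushed on the stop with about 5–6 N. I then raised it gently onto the plate before opening the gripper.
- **Depth:** The felt stop was 24.4 mm in. The picture taken after release gives 24.2 mm, so the block stayed at the stop.
- **Alignment:** The block is about 0.8° off the holder's axis (limit about 3.4°) and about 1.3 mm off centre, within the 1.5 mm of play on each side.
- **Height:** While still gripped, the block stopped rising at about 3 mm of platen travel, as expected for clamping. After release I checked its height only through its apparent width in the picture (31.8 mm, taking the top face at 51 mm). I did not measure the platen directly.
- **Bystanders:** The arm is clear of everything and its force readings are near zero. I felt no unexpected contact with the other things, but I did not re-measure where they are.

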